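# Mount a camera on its board and hold the board out over the platform's edge

## Robot

A 6-joint arm with a two-finger parallel gripper is mounted at the origin on the work surface. World frame = base frame: x ahead of the robot, y to its left, z up, the work surface at z = 0. Lengths are in m, angles in rad, forces in N, time in s.
With the tool pointing down it reaches from about 0.275 to 1 m from the base axis. Payload 8.4 kg.
Tool frame: the origin (TCP) lies on the centre line of the jaws, within the pads' length; the fingertips stand 17 mm ahead of it and the grasp point (between the pads) lies 2 mm behind it (bot.tcp_to_tips is the y of the fingertips in the tool frame, in m); y points along the fingers, z is the direction in which the jaws open and shut, and the axes are right-handed (so a half turn about y gives the same grasp; the last joint's range is limited). The gripper opens to 85 mm and grips with 20 to 120 N. Pads are 22 mm wide; open, the fingers measure 114 mm over their backs; the gripper's body (76 mm by 85 mm) begins 54 mm behind the grasp point. The pads swing forward as they close: fully open they stand 13 mm farther back than shut.
Start: joints at [-1.204, 0.353, 1.633, -0, 1.155, -0.002], TCP at [0.225, -0.583, 0.248] pointing down, gripper open.
Joint ranges: [-2.63, 2.63], [-0.92, 2.1], [0.06, 2.66], [-1.3, 4.44], [0, 2.69], [-3.02, 3.02]. Speed limits (rad/s): [2.22, 2.22, 2.79, 3.14, 3.14, 3.14].

## Interface

Orientations are given as a unit quaternion [x, y, z, w].
In Python, from workcell import bot, hand, kinematics, get_obs, vision, hand_in gives the robot as it stands. The module is installed in compiled form; this text tells all that it offers. Calls block until the motion is done:
- bot.reach(position, orientation): joint-space move of the TCP to a pose.
- bot.servo_line(position, ori=None, velocity=0.15): straight line of the TCP; ori=None keeps the orientation; velocity is the mean speed in m/s.
- bot.goto_joints(angles): joint-space move.
- hand.move_gripper(opening, strength=None): finger opening in m; strength is the grip in N (None keeps the last); returns when the fingers have stopped.
- bot.dwell(seconds).
- kinematics.solve_ik(position, orientation): joint angles nearest the present ones, or None.
- get_obs(): the state.
- vision.read_camera(name): name is "scene" or "top"; returns a dict with "frame" (400x640x3 uint8, red, green, blue), "intrinsics" (3x3 intrinsics, pixels), "view" (4x4, takes a point from world to camera coordinates). Camera axes: x right, y down, z forward; pixel columns grow to the right and rows downward; lengths in m; the calibration is good to about 2 mm. A picture is of the moment at which its call begins. There is no depth.
A pose or a line that the arm cannot do raises bot.IKError and nothing moves.
- hand_in(): hands the job in, once; it reports no verdict.
The state is a dict: "time_s": time; "joint_pos": joint angles; "joint_vel": joint speeds; "joint_efforts": joint torques, N m; "position": TCP position; "orientation": TCP orientation; "wrist_force": force on the tool from outside, world axes, zero at the start; "ft_torque": the same for the moment, N m; "gripper_width": finger opening in m.
Only numpy, scipy, OpenCV 4.12 (cv2) and the standard library are available. Lean on these libraries where they do the work, as an engineer would, in place of code of your own. Each camera call takes 0.05 s, during which the arm holds its last target.

## Task

Slide the camera on its steel foot into the slotted holder on the aluminium board, lens towards the board's nose, until it is fully home against the end stop. Then, so that its locking screw can be put in from underneath, slide the board squarely out over the edge of the black platform until the red line lies at that edge, keeping the nose-heavy board flat on the platform so that it never tips. Finish while still holding the board there with the gripper, without letting go, and leave the other things where they are.

Things in the scene. Friction and masses are not known exactly. Their poses are not given: they have to be found in the camera images.
- platform: Black bench-top vibration isolation platform, fixed to the bench, 320 (x) x 350 (y) x 70 mm high. Origin: centre of its underside, on the bench. Its top is flat, 70 mm above the bench. Its own +y side is the outward edge, over which the board goes.
- platform_edge (a point): Middle of the platform's outward (+y) edge, at its top surface: 175 mm from the platform's centre along its y, 70 mm up. Axes as the platform's; its y points outward.
- board: Loose aluminium mounting board with small holes, 140 (x) x 280 (y) x 8 mm, about 0.75 kg, flat on the platform, turned up to 0.1 rad from it. Origin: centre of its underside. Own +y points outward to its nose (slotted holder); its tail (handle) is at -y. With the camera in and the red line at the edge it is nose-heavy: press down 4 to 9 N at the handle to keep it flat; let go, it tips off.
- board_handle (a point): Middle of the black bar of the U handle at the board's tail: round, 12 mm thick, 100 mm long along the board's x, on a post at each end (76 mm clear between them). Its centre is 36 mm above the board's top face, 112 mm behind the board's centre (-y), 28 mm from the tail end; 30 mm are free beneath the bar.
- board_line (a point): Middle of the red line, 3 mm wide, across the board's top face and down its sides, parallel to the board's x, 20 mm behind the board's centre (-y). The point is on the top face, 8 mm above the underside. 160 mm of the board lie beyond it towards the nose.
- slot (a point): On the board's top face, 75 mm ahead of the board's centre (+y): here lies the centre of the camera foot's underside when fully home. Two dark rails along y, 84 mm apart inside, 17 mm high, from 50 mm behind this point to 58 mm ahead; their lips reach in to 34 mm from the middle, undersides 12 mm above the board. End stop 10 mm high, its face 50 mm ahead of this point.
- slot_mouth (a point): Middle of the holder's mouth, on the board's top face at the tail-side ends of the rails, 50 mm behind point slot. The camera's foot enters here, sliding along the board's +y. Flared lead-ins, 12 mm high, begin 26 mm before this point, about 105 mm apart. The bare board from there back to the handle is free for setting the camera down.
- camera: Loose grey camera on a steel sliding foot, 0.45 kg, on the bench right of the platform, turned up to 0.5 rad. Origin: centre of the foot's underside. Foot 80 (x) x 100 (y) x 8 mm: 2 mm play each side in the holder, 4 mm under its lips. Body to grip: 56 mm wide (x), y -45 to +35 mm, 15 to 71 mm up. Own +y: the way the lens (34 mm thick, to y +63 mm, axis 43 mm up) looks and the foot goes in.
- camera_lens (a point): Middle of the front face of the camera's lens: 63 mm ahead of the camera's origin (+y), 43 mm up.
- objective: Bystander: spare steel microscope objective, 28 mm in diameter, 46 mm high, standing on the platform near its far edge. Origin: centre of its underside. Leave it alone.
- cleaner_bottle: Bystander: small amber bottle with yellow cap, 38 mm in diameter, 85 mm high, on the bench at the left. Origin: centre of its underside. Leave it alone.
- slide_box: Bystander: blue slide box with white lid, 87 x 102 x 34 mm, on the bench at the left. Origin: centre of its underside. Leave it alone.
- hex_driver: Bystander: driver with green handle, 160 mm long, lying on the bench at the right beyond the camera. Leave it alone.
There are look-alikes about, which are no part of the job. There is more than one size of the camera; the one meant has the size given above.

How it is judged:
By the outcome, as a careful person would: the job done as asked, in the order asked, and still so for the second after the job is handed in, while the arm keeps its last pose, push and grip.
It also fails if it takes over 61 s, if anything falls off the work surface, if the arm or the gripper's body presses on something with over 40 N, if the wrist force passes 120 N, or if a joint passes its speed limit or range.

## Working session

There is one attempt and no reset: what is moved stays moved. The work goes in short steps, each a Python script; the robot and the scene stay as the last script left them, time stands still between calls to the robot, and variables do not carry over. Pictures are saved under pics/ and viewed, and the job is handed in when it is done.

```bash
mkdir -p pics; ls; python3 - <<'E'
from workcell import bot, hand, kinematics, get_obs, vision
import cv2, numpy as np
np.set_printoptions(precision=4,suppress=True)
for n in ("scene","top"):
    r=vision.read_camera(n); cv2.imwrite(f"pics/{n}0.png",r["frame"][:,:,::-1]); print(n,r["intrinsics"],r["view"])
o=get_obs()
for k,v in o.items(): print(k,v)
print(bot.tcp_to_tips)
E
```

```text
pics
scene [[413.9281   0.     321.7041]
 [  0.     413.9281 191.6563]
 [  0.       0.       1.    ]] [[ 0.5097  0.8603  0.0007 -0.2188]
 [ 0.5848 -0.3459 -0.7337 -0.2668]
 [-0.631   0.3744 -0.6795  1.7132]
 [ 0.      0.      0.      1.    ]]
top [[426.1486   0.     317.1776]
 [  0.     426.1486 206.9969]
 [  0.       0.       1.    ]] [[ 0.0044 -0.9999  0.0144 -0.0605]
 [-0.9991 -0.005  -0.0427  0.5395]
 [ 0.0428 -0.0142 -0.999   1.4921]
 [ 0.      0.      0.      1.    ]]
time_s 0.1
joint_pos [-1.2044  0.3536  1.634  -0.      1.1552 -0.0024]
joint_vel [ 0.0002 -0.0016 -0.0019 -0.0002  0.      0.0002]
joint_efforts [ -0.0008 -60.6358 -34.282   -0.       0.0039   0.    ]
position [ 0.2252 -0.5826  0.2476]
orientation [-0.1297  0.6955 -0.6947  0.1296]
wrist_force [-0.8163 -0.5284  0.1838]
ft_torque [-0.0039  0.0447 -0.0077]
gripper_width 0.08520061055598599
0.017
```

View pics/scene0.png

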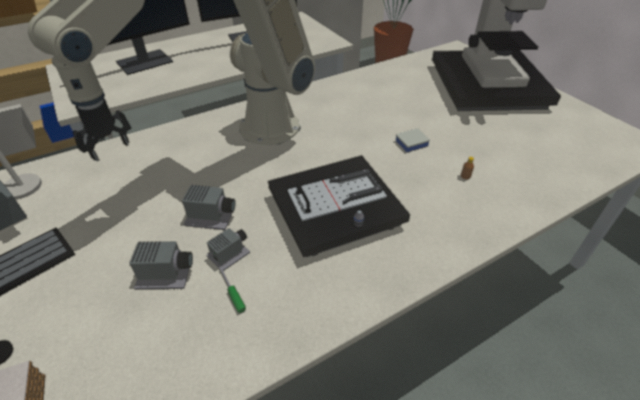

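View pics/top0.png

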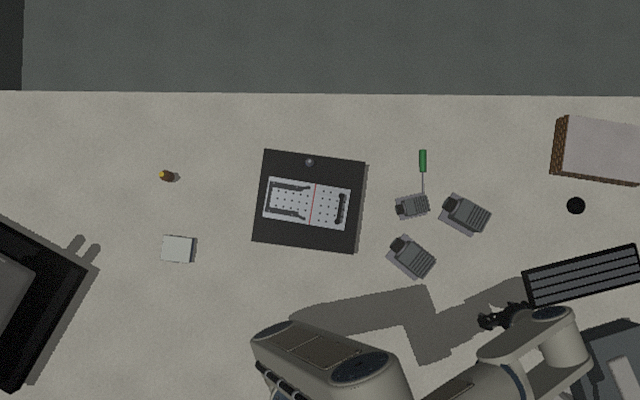

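Top view: platform at about (309,201), with the board's nose to the left. There are three cameras at (413,206), (466,214) and (411,257). I'll zoom in on the relevant areas.

```bash
python3 - <<'E'
import cv2
a=cv2.imread("pics/top0.png")
cv2.imwrite("pics/t_plat.png",cv2.resize(a[140:265,240:380],None,fx=5,fy=5,interpolation=cv2.INTER_CUBIC)[:600,:])
cv2.imwrite("pics/t_cam.png",cv2.resize(a[185:285,380:500],None,fx=6,fy=6,interpolation=cv2.INTER_CUBIC))
b=cv2.imread("pics/scene0.png")
cv2.imwrite("pics/s_cam.png",cv2.resize(b[170:300,120:280],None,fx=4.5,fy=4.5,interpolation=cv2.INTER_CUBIC))
cv2.imwrite("pics/s_plat.png",cv2.resize(b[150:255,260:415],None,fx=5,fy=5,interpolation=cv2.INTER_CUBIC))
E
```

```text
(no output)
```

View pics/t_plat.png

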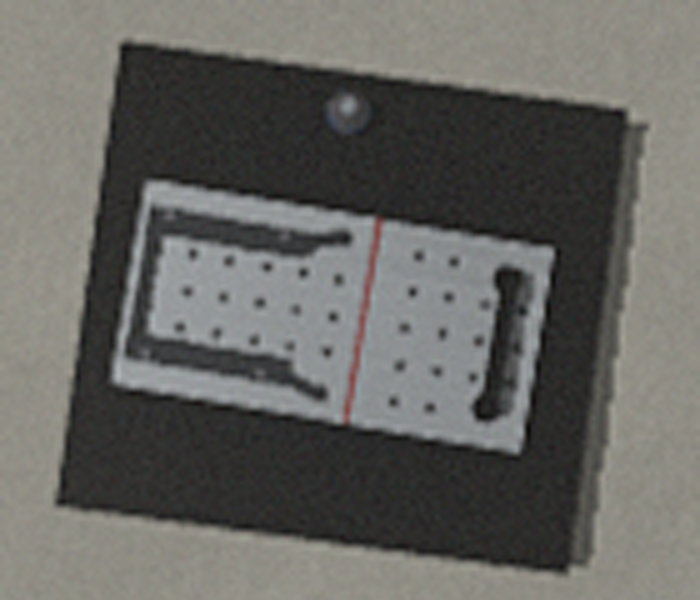

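View pics/t_cam.png

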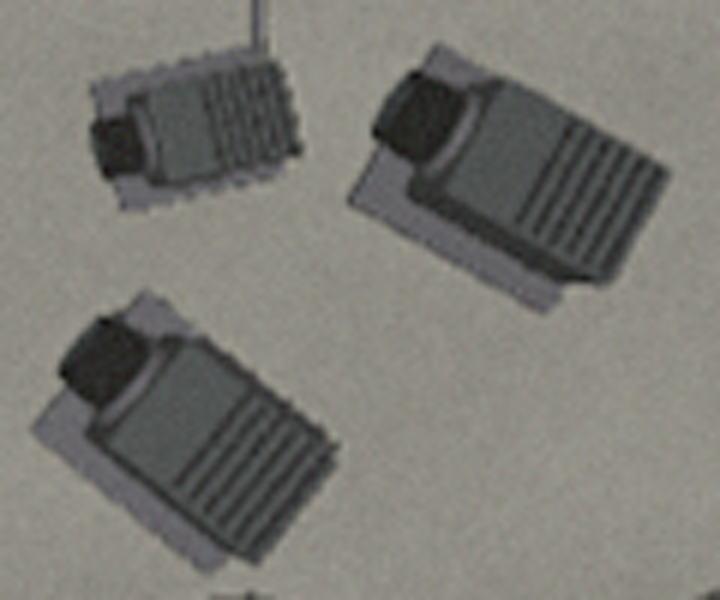

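View pics/s_cam.png

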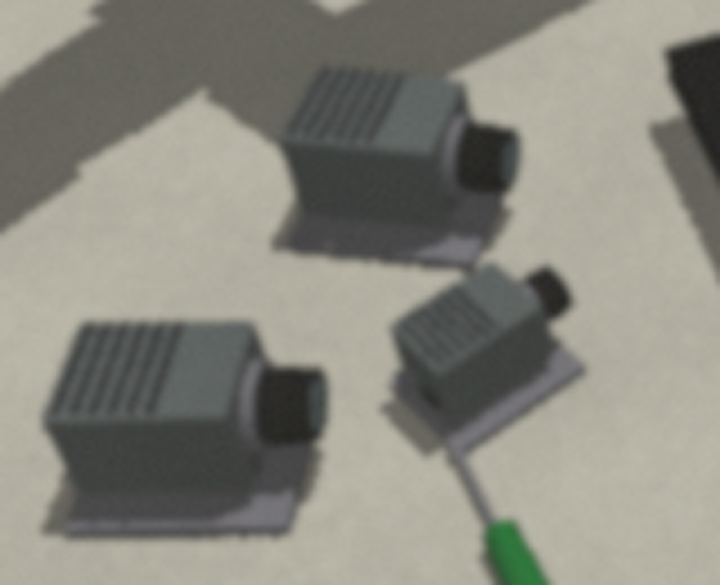

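View pics/s_plat.png

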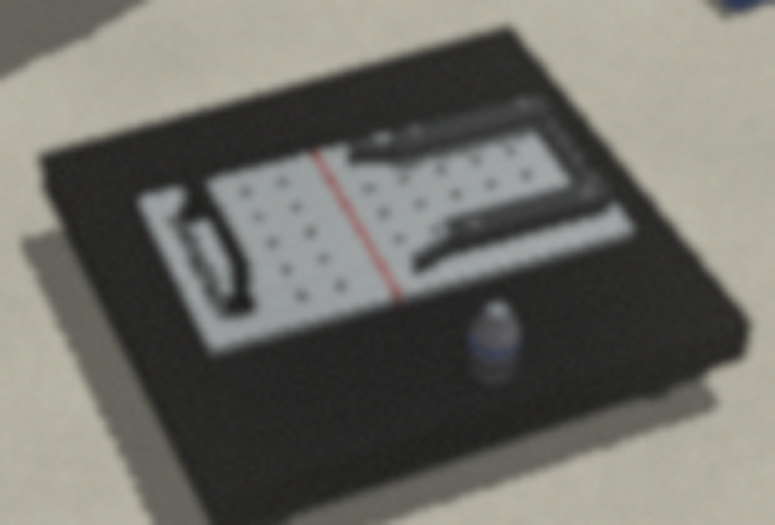

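The target is the small camera, with its foot at about (413,206) in the top view; the other two are clearly larger. Next I measure everything.

```bash
cat > h.py <<'E'
from workcell import bot, hand, kinematics, get_obs, vision, hand_in
import cv2, numpy as np
from scipy.spatial.transform import Rotation as R
np.set_printoptions(precision=4,suppress=True)
def cast(r,uv,z):
    K,V=np.array(r["intrinsics"]),np.array(r["view"])
    uv=np.atleast_2d(uv).astype(float)
    d=np.c_[uv,np.ones(len(uv))]@np.linalg.inv(K).T@V[:3,:3]
    c=-V[:3,:3].T@V[:3,3]
    return c+d*((z-c[2])/d[:,2])[:,None]
def proj(r,P):
    K,V=np.array(r["intrinsics"]),np.array(r["view"])
    q=(np.atleast_2d(P)@V[:3,:3].T+V[:3,3])@K.T
    return q[:,:2]/q[:,2:]
def tri(r1,p1,r2,p2):
    Ps=[np.array(r["intrinsics"])@np.array(r["view"])[:3] for r in (r1,r2)]
    X=cv2.triangulatePoints(Ps[0],Ps[1],np.array(p1,float).reshape(2,1),np.array(p2,float).reshape(2,1))
    return (X[:3]/X[3]).ravel()
def save(r,n,box,f):
    x0,y0,x1,y1=box
    cv2.imwrite(f"pics/{n}.png",cv2.resize(np.ascontiguousarray(r["frame"][y0:y1,x0:x1,::-1]),None,fx=f,fy=f,interpolation=cv2.INTER_CUBIC))
def big(mask):
    cs,_=cv2.findContours(mask.astype(np.uint8),cv2.RETR_EXTERNAL,cv2.CHAIN_APPROX_NONE)
    return max(cs,key=cv2.contourArea)
def down(jaw):  # tool y down, tool z along horizontal dir angle jaw
    z=np.array([np.cos(jaw),np.sin(jaw),0]); y=np.array([0,0,-1.]); x=np.cross(y,z)
    return R.from_matrix(np.c_[x,y,z]).as_quat()
def W(P,lim=None):
    return P
E
cat > m1.py <<'E'
from h import *
t=vision.read_camera("top"); s=vision.read_camera("scene")
f=t["frame"].astype(int); mx=f.max(2)
def rect(mask,z,off):
    c=big(mask); c=c.reshape(-1,2)+np.array(off)
    P=cast(t,c,z)[:,:2]
    return cv2.minAreaRect((P*1000).astype(np.float32)),P
sub=lambda a:a[140:270,240:372]
off=(240,140)
m=sub(mx)
# platform: dark -> fill holes by external contour
rp,_=rect(m<75,0.07,off); print("plat",rp)
sat=f.max(2)-f.min(2)
# board: bright inside platform
q=np.zeros_like(m); 
b=sub(mx); 
c=big(m<75); inner=np.zeros(m.shape,np.uint8); cv2.drawContours(inner,[c],-1,1,-1)
inner=cv2.erode(inner,np.ones((5,5)))
bm=((b>100)&(inner>0)).astype(np.uint8)
bm=cv2.morphologyEx(bm,cv2.MORPH_CLOSE,np.ones((5,5)))
rb,_=rect(bm,0.078,off); print("board",rb)
red=(f[:,:,0]-f[:,:,1]>40)&(f[:,:,0]-f[:,:,2]>40)
for n,r in (("top",t),("scene",s)):
    g=r["frame"].astype(int); red=(g[:,:,0]-np.maximum(g[:,:,1],g[:,:,2])>30)
    box=(240,140,372,270) if n=="top" else (300,170,350,215)
    ys,xs=np.nonzero(red[box[1]:box[3],box[0]:box[2]])
    P=cast(r,np.c_[xs+box[0],ys+box[1]],0.078)[:,:2]
    mu=P.mean(0); d=np.linalg.svd(P-mu)[2][0]; pr=(P-mu)@d
    print(n,"red",len(P),"mid",mu+d*(pr.max()+pr.min())/2,"len",np.ptp(pr),"ang x-axis",np.arctan(d[1]/d[0]))
# camera: foot corners (zoomed t_cam 6x, origin 380,185)
z=lambda p:(np.array(p,float)+.5)/6-.5+np.array([380,185])
FL=cast(t,z((92,85)),.008);FR=cast(t,z((122,208)),.008);BL=cast(t,z((300,150)),.008)
print("foot corners",FL,FR,BL,np.linalg.norm(FL-FR),np.linalg.norm(FR-BL))
E
python3 m1.py
```

```text
plat ((557.9360961914062, -28.249252319335938), (350.71710205078125, 317.04144287109375), 82.5)
board ((551.046142578125, -19.089523315429688), (280.3283386230469, 141.0314483642578), 80.60231018066406)
top red 46 mid [ 0.5487 -0.0398] len 0.13332698590466557 ang x-axis -0.1593287969781002
scene red 9 mid [ 0.5456 -0.0363] len 0.13315113529718742 ang x-axis -0.16086620596811327
foot corners [[ 0.5706 -0.334   0.008 ]] [[ 0.4979 -0.3515  0.008 ]] [[ 0.5327 -0.4573  0.008 ]] 0.0747739906755504 0.11137386901594068
```

```bash
cat > m2.py <<'E'
from h import *
t=vision.read_camera("top"); s=vision.read_camera("scene")
save(t,"tc2",(390,188,436,224),16); save(s,"sc2",(203,222,253,272),12)
E
python3 m2.py
```

```text
(no output)
```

View pics/tc2.png

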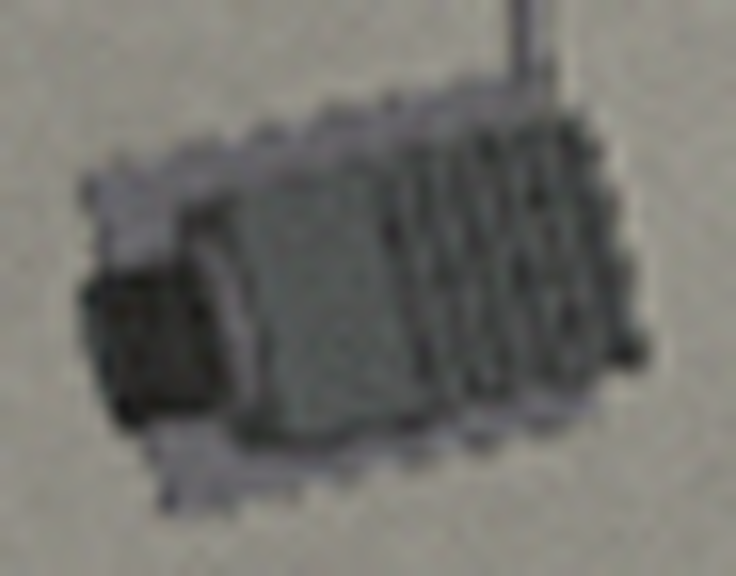

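View pics/sc2.png

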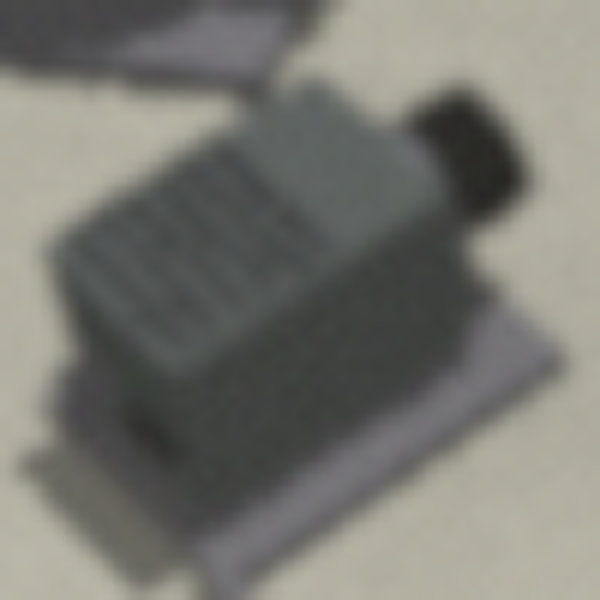

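Top crop: foot upper edge (85,170)-(540,75), front edge (85,180)-(165,510), body top from about x=245 to 600. Scene crop: body-top corners at (310,80), (445,205), (180,365) and (55,250).

```bash
cat > m3.py <<'E'
from h import *
t=vision.read_camera("top"); s=vision.read_camera("scene")
zt=lambda p:(np.array(p,float)+.5)/16-.5+np.array([390,188])
zs=lambda p:(np.array(p,float)+.5)/12-.5+np.array([203,222])
S=cast(s,zs([(310,80),(445,205),(180,365),(55,250)]),.071)[:,:2]
T=cast(t,zt([(240,190),(262,440),(605,368),(572,120)]),.071)[:,:2]
for n,A in(("scene",S),("top",T)):
    print(n,[round(np.linalg.norm(A[i]-A[(i+1)%4]),4) for i in range(4)],"ctr",A.mean(0))
    y=A[0]+A[1]-A[2]-A[3]; print(" yaw y-axis deg",np.degrees(np.arctan2(y[1],y[0])))
    y/=np.linalg.norm(y); print(" origin",A.mean(0)+y*.005)
# foot: front edge corners etc
F=cast(t,zt([(88,172),(168,515)]),.008)[:,:2]
F2=cast(s,zs([(565,365),(225,597)]),.004)[:,:2]
print("foot top front",F,np.linalg.norm(F[0]-F[1]),F.mean(0)); print("foot scene right edge",F2,np.linalg.norm(F2[0]-F2[1]),np.degrees(np.arctan2(*(F2[0]-F2[1])[::-1])))
# edge lines
U=cast(t,zt([(85,170),(540,75)]),.008)[:,:2]; d=U[0]-U[1]; print("upper edge ang",np.degrees(np.arctan2(d[1],d[0])))
U=cast(t,zt([(170,515),(600,405)]),.008)[:,:2]; d=U[0]-U[1]; print("lower edge ang",np.degrees(np.arctan2(d[1],d[0])))
print("lens",tri(t,zt((98,350)),s,zs((490,160))))
# platform refined: fit lines on mask sides
f=t["frame"].astype(int).max(2)
m=cv2.morphologyEx((f[140:270,240:372]<75).astype(np.uint8),cv2.MORPH_CLOSE,np.ones((3,3)))
c=big(m).reshape(-1,2)+np.array((240,140)); P=cast(t,c,.07)[:,:2]*1000
o=np.array([557.9,-28.2]);a=np.radians(82.5);ey=np.array([np.cos(a),np.sin(a)]);ex=np.array([ey[1],-ey[0]])
q=(P-o)@np.c_[ex,ey]
for nm,i,sg,h in(("+y",1,1,175),("-y",1,-1,175),("+x",0,1,160),("-x",0,-1,160)):
    k=(sg*q[:,i]>h-8)&(abs(q[:,1-i])<130)
    p=np.polyfit(q[k,1-i],q[k,i],1); print(nm,"slope",p[0],"offset",p[1],k.sum())
E
python3 m3.py
```

```text
scene [np.float64(0.0554), np.float64(0.0723), np.float64(0.0495), np.float64(0.074)] ctr [ 0.5471 -0.3939]
 yaw y-axis deg 103.53332282625557
 origin [ 0.5459 -0.3891]
top [np.float64(0.0533), np.float64(0.0749), np.float64(0.0532), np.float64(0.0726)] ctr [ 0.5457 -0.3926]
 yaw y-axis deg 102.11966564218876
 origin [ 0.5447 -0.3877]
foot top front [[ 0.5723 -0.3344]
 [ 0.4963 -0.3519]] 0.07801098092929995 [ 0.5343 -0.3431]
foot scene right edge [[ 0.5705 -0.3319]
 [ 0.5941 -0.429 ]] 0.09994477159471521 103.67700509575218
upper edge ang 102.06757836234092
lower edge ang 104.53833108059345
lens [ 0.5314 -0.3301  0.0409]
+y slope 0.0026913773393439596 offset 173.68998831594405 76
-y slope -0.004022565913548836 offset -173.26390698848456 78
+x slope -0.002897553052722346 offset 156.6760209637806 75
-x slope -0.0011914157405305257 offset -156.72643641331547 76
```

Measurements agree: camera origin ≈ (0.5455,-0.390) with y-axis at 103.2°, board centre ≈ (0.551,-0.019) at 80.7°, platform y-axis at 82.5°. Next I check IK, then grasp.

```bash
cat > g1.py <<'E'
from h import *
cam=np.array([.5455,-.390]); a=np.radians(103.2-90)
for k in (0,np.pi):
    print(k,[kinematics.solve_ik([*p,z],down(an+k)) for p,z,an in ((cam,.16,a),(cam,.045,a),((.544,-.065),.25,np.radians(-9.3)),((.57,.06),.25,np.radians(-9.3)))])
    print(kinematics.solve_ik([.533,-.13,.114],down(np.radians(80.7)+k)))
E
python3 g1.py
```

```text
0 [array([-0.6229,  0.5089,  1.6022, -0.    ,  1.0305, -0.8533]), array([-0.6229,  0.6501,  1.6577, -0.    ,  0.8338, -0.8533]), array([-0.1217,  0.2318,  1.7975, -0.    ,  1.1124,  0.0407]), array([ 0.1023,  0.2712,  1.7447, -0.    ,  1.1257,  0.2646])]
[-0.242   0.4039  1.9075 -0.      0.8302 -1.6504]
3.141592653589793 [array([-0.6229,  0.5089,  1.6022, -0.    ,  1.0305,  2.2883]), array([-0.6229,  0.6501,  1.6577, -0.    ,  0.8338,  2.2883]), None, array([ 0.1023,  0.2712,  1.7447, -0.    ,  1.1257, -2.877 ])]
[-0.242   0.4039  1.9075 -0.      0.8302  1.4911]
```

```bash
cat > g2.py <<'E'
from h import *
cam=np.array([.5455,-.390]); a=np.radians(103.2-90); q=down(a)
bot.reach([*cam,.17],q); print(get_obs()["time_s"])
bot.servo_line([*cam,.045],velocity=.1)
o=get_obs(); print(o["time_s"],o["position"],o["wrist_force"])
hand.move_gripper(.045,50); o=get_obs(); print(o["time_s"],o["gripper_width"],o["position"],o["wrist_force"],o["ft_torque"])
bot.servo_line([*cam,.075],velocity=.1); o=get_obs(); print(o["time_s"],o["gripper_width"],o["position"],o["wrist_force"],o["ft_torque"])
s=vision.read_camera("scene"); save(s,"lift_s",(180,190,300,290),6)
s=vision.read_camera("top"); save(s,"lift_t",(370,160,470,235),8)
E
python3 g2.py
```

```text
1.825
3.225 [ 0.5459 -0.3903  0.0458] [-0.1719  0.0125 -1.0385]
3.6083 0.05552395150731587 [ 0.5456 -0.3902  0.0457] [-1.2104  0.1804  5.9773] [-0.0086  0.4935  0.0618]
4.0583 0.05548426517432065 [ 0.5457 -0.3901  0.0755] [ 0.499   0.5697 -4.8553] [-0.0339  0.0059  0.0372]
```

View pics/lift_s.png

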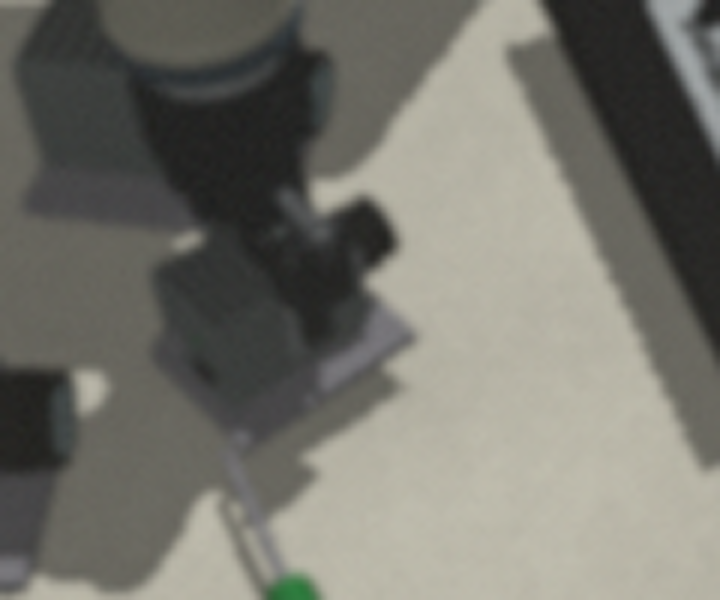

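View pics/lift_t.png

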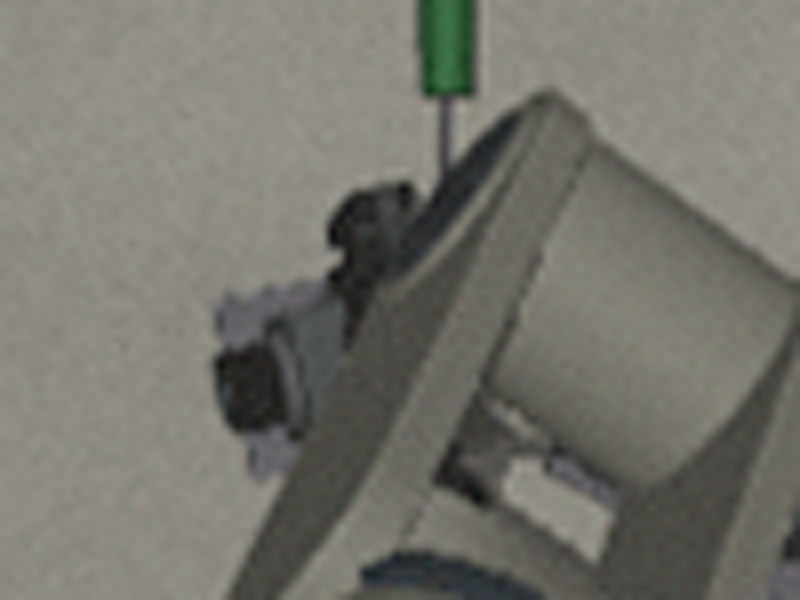

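The driver's shaft seems to change slope against the foot, so its tip may lie on the foot. I'll check before going further.

```bash
cat > g3.py <<'E'
from h import *
s=vision.read_camera("scene"); save(s,"dr_s",(200,240,260,320),7)
a=cv2.imread("pics/scene0.png")[240:320,200:260]; a=cv2.resize(a,None,fx=7,fy=7,interpolation=cv2.INTER_CUBIC)
cv2.imwrite("pics/dr_cmp.png",np.hstack([a[:,:390],cv2.imread("pics/dr_s.png")[:,:390]]))
t=vision.read_camera("top")
for n,new in(("scene",s),("top",t)):
    old=cv2.imread(f"pics/{n}0.png")[:,:,::-1]
    for nm,f in(("old",old),("new",new["frame"])):
        f=f.astype(int); g=(f[:,:,1]-np.maximum(f[:,:,0],f[:,:,2])>30)
        if n=="scene": g[:, :150]=0
        c=big(g); print(n,nm,cv2.minAreaRect(c),cv2.contourArea(c))
E
python3 g3.py
```

```text
scene old ((235.7000274658203, 297.4000244140625), (25.491172790527344, 8.049844741821289), 63.43495178222656) 173.0
scene new ((231.00001525878906, 300.0000305175781), (25.99867820739746, 8.403613090515137), 66.80140686035156) 179.5
top old ((422.5, 160.5), (21.0, 5.0), 90.0) 83.0
top new ((426.5, 160.0), (20.0, 5.0), 90.0) 92.0
```

View pics/dr_cmp.png

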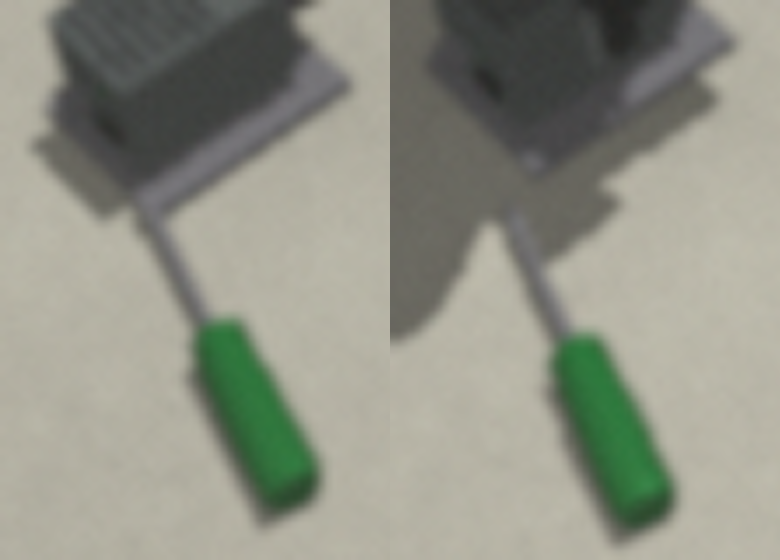

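The driver's tip was indeed over the foot: the lift shifted the driver about 4 px (14 mm). It has now dropped clear. I'll lift the camera away, then see where the driver settled and plan to put it back.

```bash
cat > g4.py <<'E'
from h import *
p=get_obs()["position"]
bot.servo_line([p[0],p[1],.26],velocity=.2)
# move towards hover above board, staying high
by=np.radians(80.7); yb=np.array([np.cos(by),np.sin(by)]); c=np.array([.5512,-.0193])
tgt=c+yb*(-.046)
bot.reach([*tgt,.26],down(by-np.pi/2))
o=get_obs(); print(o["time_s"],o["position"],o["wrist_force"],o["gripper_width"])
s=vision.read_camera("scene");t=vision.read_camera("top")
save(s,"hov_s",(200,90,420,320),2.6); save(t,"hov_t",(380,130,500,220),6)
for n,new in(("scene",s),("top",t)):
        f=new["frame"].astype(int); g=(f[:,:,1]-np.maximum(f[:,:,0],f[:,:,2])>30)
        if n=="scene": g[:, :150]=0
        c=big(g); print(n,cv2.minAreaRect(c),cv2.contourArea(c))
E
python3 g4.py
```

```text
6.5667 [ 0.544  -0.0653  0.2598] [ 0.0071 -0.0078 -3.2547] 0.05593707724400952
scene ((230.00003051757812, 300.5000305175781), (25.938386917114258, 8.497057914733887), 63.43495178222656) 184.5
top ((426.5, 160.5), (21.0, 5.0), 90.0) 79.5
```

View pics/hov_s.png

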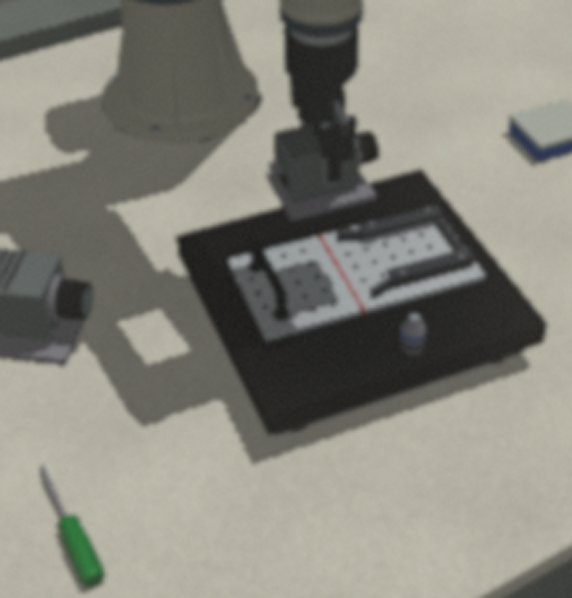

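View pics/hov_t.png

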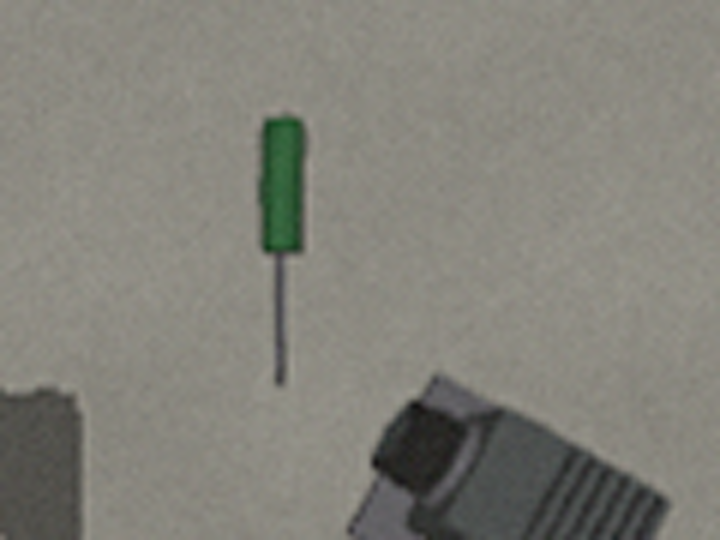

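The driver is at rest, 4 px (14 mm) to -y of where it was; I'll put it back once the camera is in. The camera is held squarely. Next: lower it onto the bare board.

```bash
cat > g5.py <<'E'
from h import *
by=np.radians(80.7); yb=np.array([np.cos(by),np.sin(by)]); c=np.array([.5512,-.0193])
tgt=c+yb*(-.046)
bot.servo_line([*tgt,.135],velocity=.12)
o0=get_obs(); print(o0["time_s"],o0["position"],o0["wrist_force"])
for z in (.128,.126,.125,.124,.123):
    bot.servo_line([*tgt,z],velocity=.03); o=get_obs(); print(o["position"],o["wrist_force"])
    if o["wrist_force"][2]-o0["wrist_force"][2]>3: break
print(get_obs()["time_s"])
s=vision.read_camera("scene");t=vision.read_camera("top")
save(s,"set_s",(260,140,415,255),5); save(t,"set_t",(240,140,380,260),5)
E
python3 g5.py
```

```text
7.8583 [ 0.5444 -0.0648  0.1357] [ 0.0906  0.7313 -4.4771]
[ 0.5436 -0.0647  0.1279] [ 0.449   0.049  -4.9745]
[ 0.5437 -0.0647  0.1259] [-0.6644  0.6423 -4.7025]
[ 0.5437 -0.0647  0.125 ] [ 0.0752 -0.2869 -5.4491]
[ 0.5437 -0.0647  0.1239] [ 0.2106  1.0218 -4.1225]
[ 0.5439 -0.0647  0.1236] [-3.1869 -0.0063  6.4267]
9.2417
```

View pics/set_s.png

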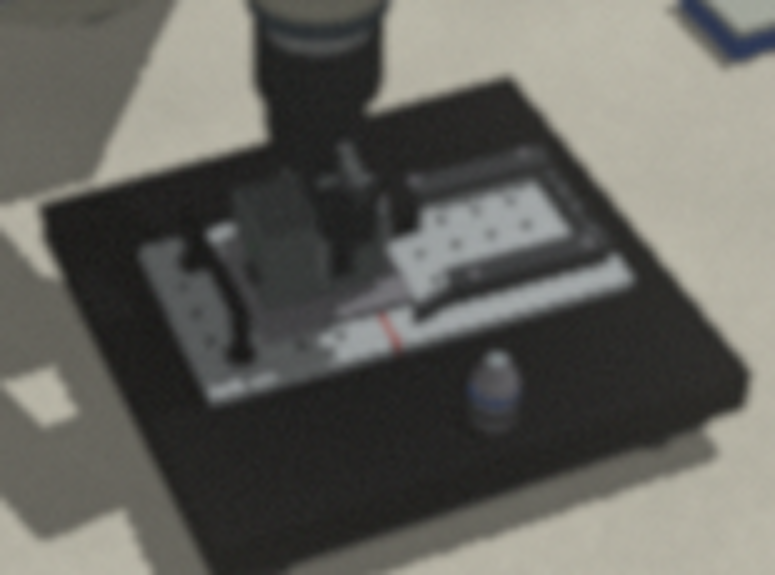

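View pics/set_t.png

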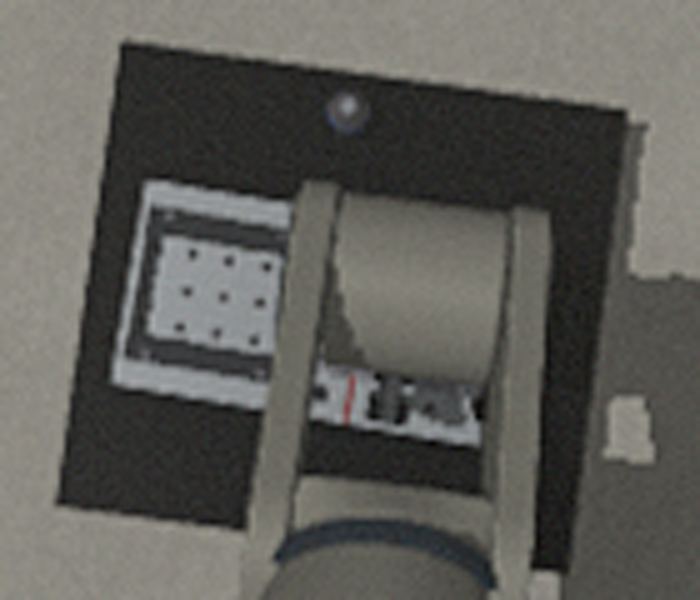

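The camera sits on the board with its foot front edge at the flares. Now slide it in, just clear of the board surface, watching the wrist force.

```bash
cat > g6.py <<'E'
from h import *
by=np.radians(80.7); yb=np.array([np.cos(by),np.sin(by)]); xb=np.array([yb[1],-yb[0]]); c=np.array([.5512,-.0193])
bot.servo_line([*(c+yb*(-.046)),.1245],velocity=.03)
f0=get_obs()["wrist_force"]
for y in (-.03,-.015,0,.01,.02,.03,.04,.05,.06,.066,.070,.072,.074):
    bot.servo_line([*(c+yb*y),.1245],velocity=.06); o=get_obs(); d=np.array(o["wrist_force"])-f0; p=np.array(o["position"][:2])-c
    print(y,p@yb,p@xb,"F lat %.1f along %.1f z %.1f"%(d[:2]@xb,d[:2]@yb,d[2]))
    if abs(d).max()>25: print("stop"); break
    if d[:2]@yb<-3.5 and y>.066: break
print(get_obs()["time_s"])
s=vision.read_camera("scene");t=vision.read_camera("top")
save(s,"in_s",(260,140,415,255),5); save(t,"in_t",(240,140,380,260),5)
E
python3 g6.py
```

```text
-0.03 -0.029471653044134793 -2.7434991104838616e-05 F lat 0.6 along -0.2 z 1.1
-0.015 -0.014580871634590264 3.1211006484917377e-06 F lat -0.9 along -0.2 z 0.4
0 0.00037962836551006223 -7.413627389884868e-06 F lat -1.4 along -0.5 z 0.8
0.01 0.01034902169093762 2.346945312178654e-06 F lat 0.0 along -0.9 z 0.1
0.02 0.020395505803039126 9.332618258608288e-06 F lat -0.9 along -0.0 z 0.5
0.03 0.030412568370426992 2.942815127301643e-05 F lat -0.4 along 0.3 z -0.6
0.04 0.04039176220773412 -5.485364627630558e-06 F lat -0.4 along -0.7 z 0.6
0.05 0.05039867028125578 -3.870516104355001e-06 F lat -0.4 along -0.6 z 0.0
0.06 0.0604050327110165 -1.1673082297262993e-06 F lat -1.2 along -0.7 z 1.2
0.066 0.06629951622406938 3.7213083337931524e-05 F lat 0.4 along 0.4 z 0.5
0.07 0.07018226264682172 2.3499104760474343e-06 F lat -0.8 along -0.6 z 0.1
0.072 0.07207858244736302 1.0811430830417676e-05 F lat -0.6 along -0.6 z 0.7
0.074 0.07410628167263836 1.019971251981465e-05 F lat -0.4 along -0.1 z 0.3
13.7083
```

View pics/in_s.png

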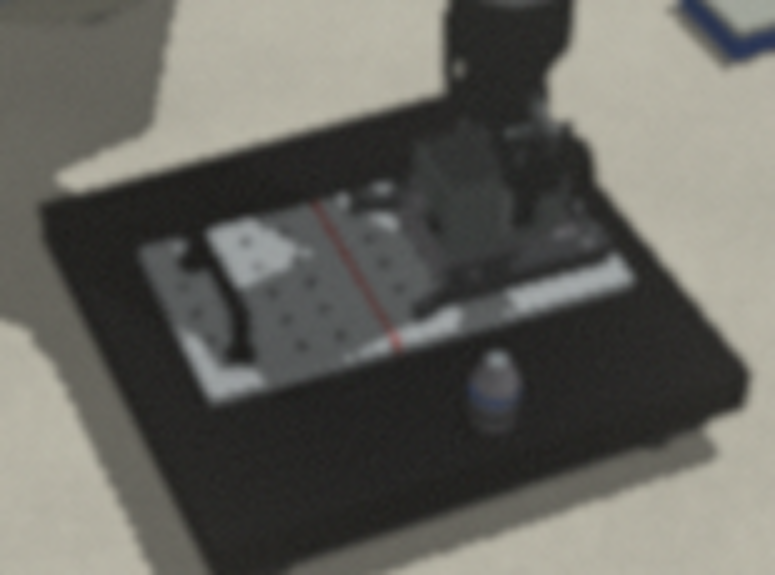

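View pics/in_t.png

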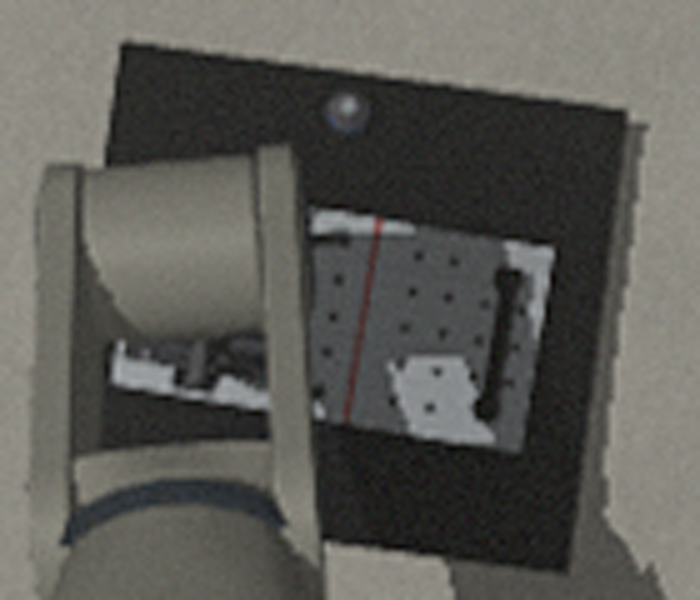

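In without touching the rails. Now I feel for the end stop in 1 mm steps.

```bash
cat > g7.py <<'E'
from h import *
by=np.radians(80.7); yb=np.array([np.cos(by),np.sin(by)]); xb=np.array([yb[1],-yb[0]]); c=np.array([.5512,-.0193])
def F():
    L=[]
    for _ in range(4): bot.dwell(.02); L.append(get_obs()["wrist_force"])
    return np.mean(L,0)
f0=F()
for y in np.arange(.075,.087,.001):
    bot.servo_line([*(c+yb*y),.1245],velocity=.05); d=F()-f0; p=np.array(get_obs()["position"][:2])-c
    print("%.3f %.4f F lat %.1f along %.1f z %.1f"%(y,p@yb,d[:2]@xb,d[:2]@yb,d[2]))
    if d[:2]@yb<-2.5: break
print(get_obs()["time_s"])
E
python3 g7.py
```

```text
0.075 0.0750 F lat -0.7 along 0.3 z -0.4
0.076 0.0757 F lat -0.5 along -3.4 z 1.2
14.5083
```

Contact at 76 mm, where the stop was expected (75). I push on another 1.5 mm to confirm, set the foot down, release and look.

```bash
cat > g8.py <<'E'
from h import *
by=np.radians(80.7); yb=np.array([np.cos(by),np.sin(by)]); xb=np.array([yb[1],-yb[0]]); c=np.array([.5512,-.0193])
def F():
    L=[]
    for _ in range(4): bot.dwell(.02); L.append(get_obs()["wrist_force"])
    return np.mean(L,0)
for y,z in((.0768,.1245),(.0776,.1245),(.0776,.1236)):
    bot.servo_line([*(c+yb*y),z],velocity=.05); d=F(); p=np.array(get_obs()["position"][:2])-c
    print("%.4f %.4f F lat %.1f along %.1f z %.1f"%(y,p@yb,d[:2]@xb,d[:2]@yb,d[2]))
hand.move_gripper(.085); print(get_obs()["gripper_width"],get_obs()["position"],F())
bot.servo_line([*(c+yb*.0776),.25],velocity=.2)
# go to hover near driver (also clears view of the board)
bot.reach([.66,-.36,.22],down(np.pi/2)); 
print(get_obs()["time_s"],get_obs()["joint_pos"])
s=vision.read_camera("scene");t=vision.read_camera("top")
save(s,"home_s",(260,140,415,255),5); save(t,"home_t",(240,140,380,260),5); save(t,"home_dr",(380,130,500,220),6)
E
python3 g8.py
```

```text
0.0768 0.0764 F lat -0.3 along -4.5 z -3.0
0.0776 0.0771 F lat -0.9 along -5.0 z -2.5
0.0776 0.0771 F lat -0.4 along -5.6 z -1.5
0.08486655097227283 [0.564  0.0575 0.1238] [ 0.2244 -0.0474  0.3219]
18.725 [-0.5006  0.5734  1.3506  0.0002  1.2182 -2.0714]
```

View pics/home_s.png

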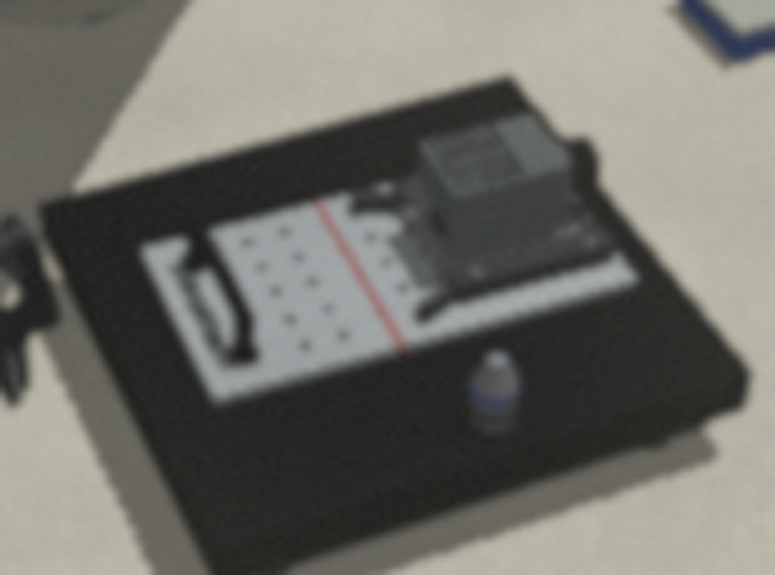

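View pics/home_t.png

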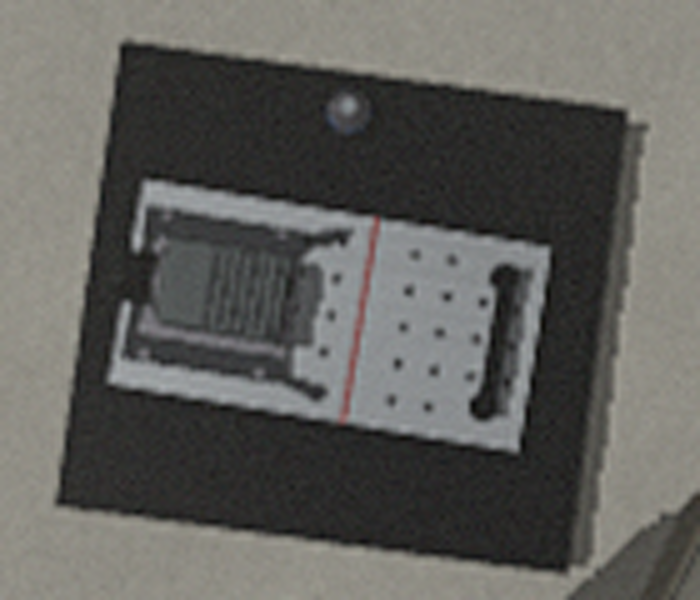

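View pics/home_dr.png

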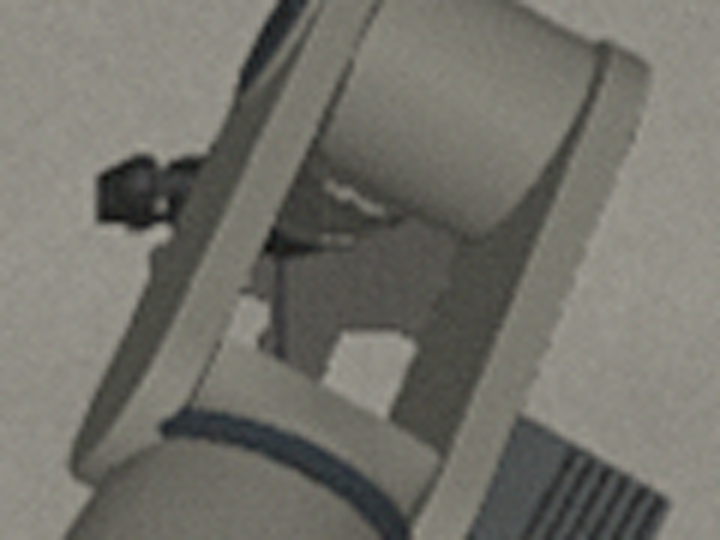

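The camera is home: 5 N against the stop and the board began to follow, as it should. Top crop: camera body in the rails at (150-320, 240-350), red line (378,220)-(344,422). Now I put the driver back by its measured shift.

```bash
cat > d1.py <<'E'
from h import *
t=vision.read_camera("top")
old=cv2.imread("pics/top0.png")[:,:,::-1]; P={}
import json
def gc(f):
    f=f.astype(int); g=(f[:,:,1]-np.maximum(f[:,:,0],f[:,:,2])>25).astype(np.uint8); g[:, :400]=0; g[:,450:]=0
    m=cv2.moments(g,True); return np.array([m["m10"],m["m01"]])/m["m00"],m["m00"]
uo,_=gc(old); hov=None
s0=cv2.imread("pics/scene0.png")[:,:,::-1]
print(uo,cast(t,uo,.011))
# present position: measured at hover pic (hov_t crop 6x from 380,130)
h=cv2.imread("pics/hov_t.png").astype(int); g=(h[:,:,1]-np.maximum(h[:,:,0],h[:,:,2])>25)
ys,xs=np.nonzero(g); un=np.array([(xs.mean()+.5)/6-.5+380,(ys.mean()+.5)/6-.5+130]); print(un,cast(t,un,.011), "size m",np.ptp(xs)/6/286,np.ptp(ys)/6/286)
E
python3 d1.py
```

```text
[422.3252 159.9919] [[ 0.7092 -0.4317  0.011 ]]
[426.5379 160.1902] [[ 0.7086 -0.4468  0.011 ]] size m 0.020396270396270396 0.07634032634032634
```

```bash
cat > d2.py <<'E'
from h import *
q=down(np.pi/2); y=-.4468
hand.move_gripper(.05,20)
bot.servo_line([.7086,y,.10],q,velocity=.3)
bot.servo_line([.7086,y,.024],velocity=.1)
print(get_obs()["wrist_force"])
hand.move_gripper(.0,20); o=get_obs(); print(o["gripper_width"],o["wrist_force"])
bot.servo_line([.7086,y,.028],velocity=.05)
bot.servo_line([.7086,y+.0148,.028],velocity=.05)
bot.servo_line([.7086,y+.0148,.0243],velocity=.03)
hand.move_gripper(.05,20)
bot.servo_line([.7086,y+.0148,.16],velocity=.2)
bot.reach([.60,-.20,.25],q); print(get_obs()["time_s"])
s=vision.read_camera("scene");t=vision.read_camera("top")
save(s,"dr2_s",(200,240,260,320),7); save(t,"dr2_t",(380,130,500,220),6)
for n,new in(("scene",s),("top",t)):
        f=new["frame"].astype(int); g=(f[:,:,1]-np.maximum(f[:,:,0],f[:,:,2])>30)
        if n=="scene": g[:, :150]=0
        c=big(g); print(n,cv2.minAreaRect(c),cv2.contourArea(c))
E
python3 d2.py
```

```text
[ 0.147  -0.0463  0.4757]
0.025896107694295154 [-0.7892  0.177   4.8374]
24.4333
scene ((235.00001525878906, 298.0), (25.938386917114258, 8.049844741821289), 63.43495178222656) 177.5
top ((422.5, 160.0), (20.0, 5.0), 90.0) 62.5
```

View pics/dr2_t.png

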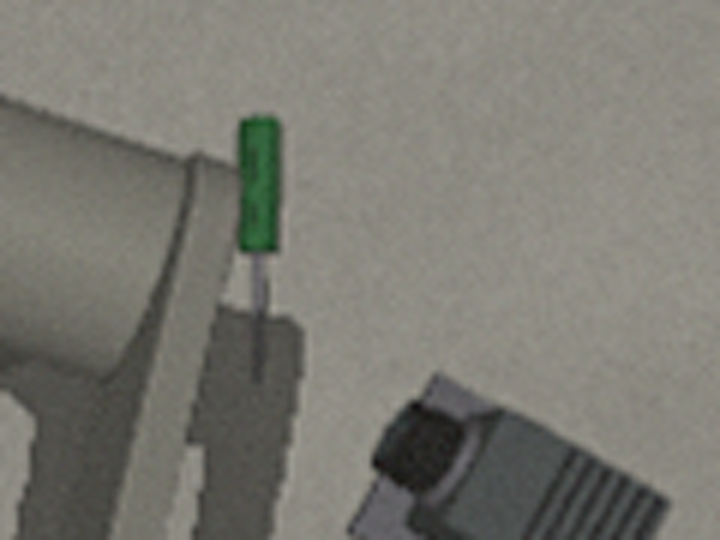

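Driver restored to (422.5,160), as before. Now re-measure the board via the red line, tail edge and handle.

```bash
cat > b1.py <<'E'
from h import *
t=vision.read_camera("top"); s=vision.read_camera("scene")
save(t,"b1_t",(240,140,380,260),5)
h=cv2.imread("pics/home_t.png")[:,:,::-1].astype(int)
h0=cv2.imread("pics/t_plat.png")[:,:,::-1].astype(int)
def line(img,label):
    red=img[:,:,0]-np.maximum(img[:,:,1],img[:,:,2])>35
    ys,xs=np.nonzero(red); uv=np.c_[(xs+.5)/5-.5+240,(ys+.5)/5-.5+140]
    P=cast(t,uv,.078)[:,:2]; mu=P.mean(0); d=np.linalg.svd(P-mu,full_matrices=False)[2][0]; pr=(P-mu)@d
    print(label,"mid",mu+d*(pr.max()+pr.min())/2,"len",np.ptp(pr),"y-ang",np.degrees(np.arctan(d[1]/d[0]))+90)
line(h0,"before"); line(h,"after")
for lab,im in(("before",h0),("after",h)):
    m=(im.max(2)>105)
    lim=np.zeros(m.shape,bool); lim[165:470,100:570]=1
    c=big(cv2.morphologyEx((m&lim).astype(np.uint8),cv2.MORPH_CLOSE,np.ones((25,25)))).reshape(-1,2)
    P=cast(t,(c+.5)/5-.5+np.array([240,140]),.078)[:,:2]
    print(lab,cv2.minAreaRect((P*1000).astype(np.float32)))
print(cast(t,(np.array([[513,275],[485,410]])+.5)/5-.5+np.array([240,140]),.120))
E
python3 b1.py
```

```text
before mid [ 0.5485 -0.0397] len 0.13843512845037897 y-ang 80.74544737239943
after mid [ 0.549 -0.038] len 0.13999175353670562 y-ang 80.75796941847302
before ((551.0306396484375, -19.407241821289062), (280.98748779296875, 141.4359130859375), 80.58882141113281)
after ((551.4354858398438, -17.809829711914062), (280.89227294921875, 141.05613708496094), 80.77085876464844)
[[ 0.5762 -0.1384  0.12  ]
 [ 0.4876 -0.1202  0.12  ]]
```

View pics/b1_t.png

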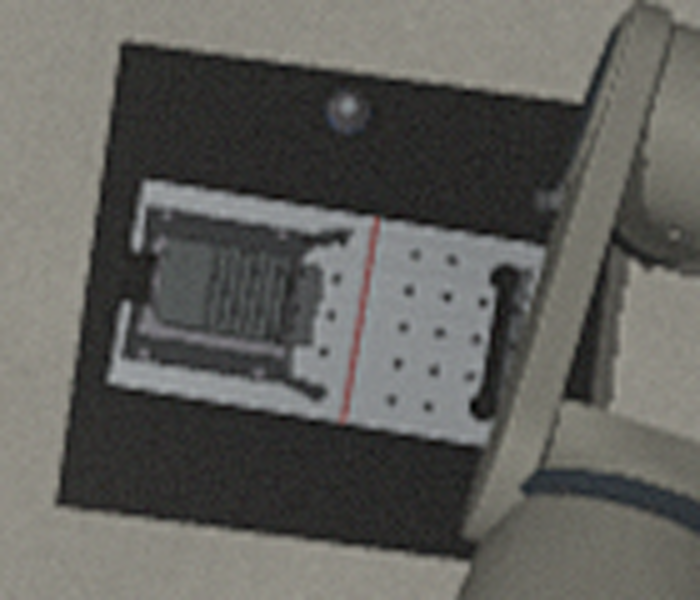

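Board now: centre ≈ (0.5518,-0.018), y-axis at 80.76°. That leaves about 186 mm to travel and a +1.7° turn. Next: grip the handle and press down.

```bash
cat >> h.py <<'E'
def F(n=4):
    L=[]
    for _ in range(n): bot.dwell(.02); L.append(get_obs()["wrist_force"])
    return np.mean(L,0)
def e(deg):
    a=np.radians(deg); y=np.array([np.cos(a),np.sin(a)]); return np.array([y[1],-y[0]]),y
E
cat > b2.py <<'E'
from h import *
yaw=80.76; xb,yb=e(yaw); c=np.array([.5518,-.0180]); H=c-.112*yb; q=down(np.radians(yaw))
hand.move_gripper(.05,20)
bot.reach([*H,.20],q)
bot.servo_line([*H,.112],velocity=.1)
f0=F(); print(f0,get_obs()["position"],H)
hand.move_gripper(.0,70); o=get_obs(); print(o["gripper_width"],F(),o["position"],o["time_s"])
z=.112
for i in range(12):
    z-=.0003; bot.servo_line([*H,z],velocity=.02); d=F(3)-f0; o=get_obs()
    print("%.4f"%z,d,o["position"][2])
    if d[2]>9: break
print(get_obs()["time_s"]); open("z.txt","w").write(f"{z} {f0[0]} {f0[1]} {f0[2]}")
s=vision.read_camera("scene");t=vision.read_camera("top")
save(s,"gr_s",(260,140,415,255),5); save(t,"gr_t",(240,140,380,260),5)
E
python3 b2.py
```

```text
[0.4677 0.4669 0.2693] [ 0.5344 -0.1287  0.1127] [ 0.5338 -0.1285]
0.00966568465184714 [-1.3834 -0.1282  5.5257] [ 0.534  -0.1286  0.1125] 26.9167
0.1117 [-3.1633 -0.0136  8.7854] 0.11248925415495133
0.1114 [-4.3451  0.1109 12.306 ] 0.11245476962280539
27.5833
```

View pics/gr_s.png

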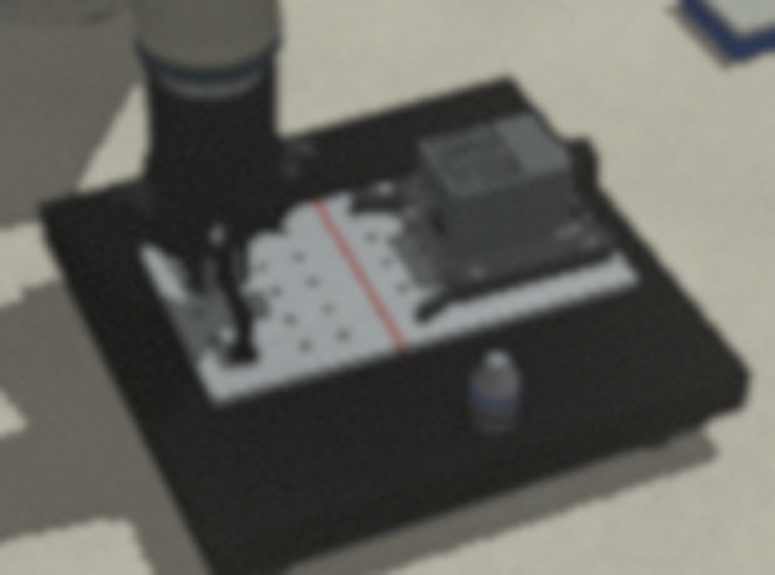

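View pics/gr_t.png

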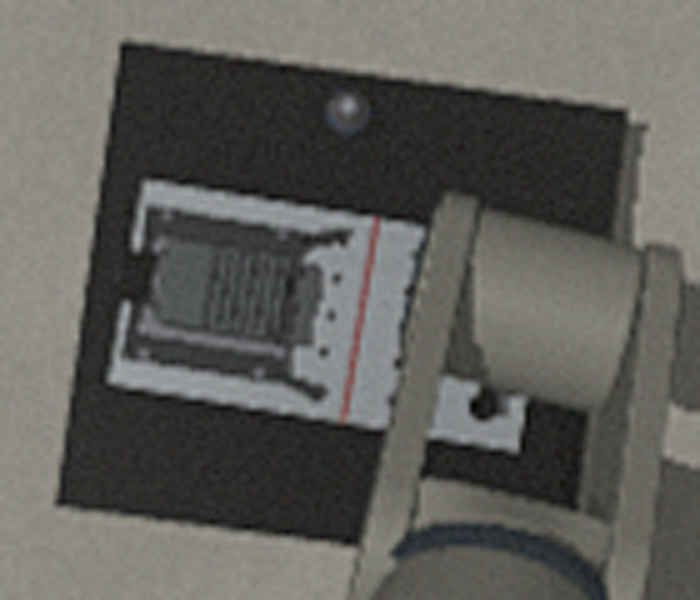

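Grip on the bar is good, pressing 12 N. Slide out in steps, easing the yaw to the platform's, and stop 20 mm short to look.

```bash
cat > b3.py <<'E'
from h import *
z,*f0=map(float,open("z.txt").read().split()); f0=np.array(f0)
ex,ey=e(82.5); E_=np.array([.5579,-.0282])+.175*ey
y0=80.76; L0=np.array([.549,-.038]); L0=np.array([.5518,-.0180])-.02*e(y0)[1]
tot=(E_-L0)@ey; lat=(E_-L0)@ex; print("travel",tot,lat)
Lf=E_-lat*ex
for s in np.arange(.02,tot-.018,.02).tolist()+[tot-.020]:
    yaw=y0+(82.5-y0)*min(1,s/.12); L=L0+s*ey; H=L-.092*e(yaw)[1]
    bot.servo_line([*H,z],down(np.radians(yaw)),velocity=.06)
    d=F(3)-f0; print("%.3f"%s,"F x %.1f y %.1f z %.1f"%(d[:2]@ex,d[:2]@ey,d[2]),"zc %.4f"%z,"za %.4f"%get_obs()["position"][2])
    if d[2]<9: z-=.0002
    if d[2]>15: z+=.0002
print(get_obs()["time_s"],get_obs()["gripper_width"])
open("z2.txt","w").write(f"{z} {H[0]} {H[1]}")
s=vision.read_camera("scene");t=vision.read_camera("top")
cv2.imwrite("pics/mid_traw.png",t["frame"][:,:,::-1])
save(s,"mid_s",(260,110,430,235),4.6); save(t,"mid_t",(200,140,360,260),5)
E
python3 b3.py
```

```text
travel 0.1856742502983086 0.00798646203950746
0.020 F x -0.2 y -4.7 z 7.7 zc 0.1114 za 0.1125
0.040 F x -0.2 y -5.9 z 9.3 zc 0.1112 za 0.1125
0.060 F x -0.0 y -5.8 z 9.4 zc 0.1112 za 0.1125
0.080 F x 0.0 y -6.9 z 9.7 zc 0.1112 za 0.1125
0.100 F x 0.0 y -6.1 z 10.0 zc 0.1112 za 0.1125
0.120 F x -0.7 y -6.8 z 10.4 zc 0.1112 za 0.1125
0.140 F x -0.1 y -7.0 z 10.5 zc 0.1112 za 0.1125
0.160 F x -0.7 y -7.7 z 10.2 zc 0.1112 za 0.1125
0.166 F x -0.3 y -9.0 z 11.4 zc 0.1112 za 0.1125
32.25 0.009767877920216073
```

View pics/mid_s.png

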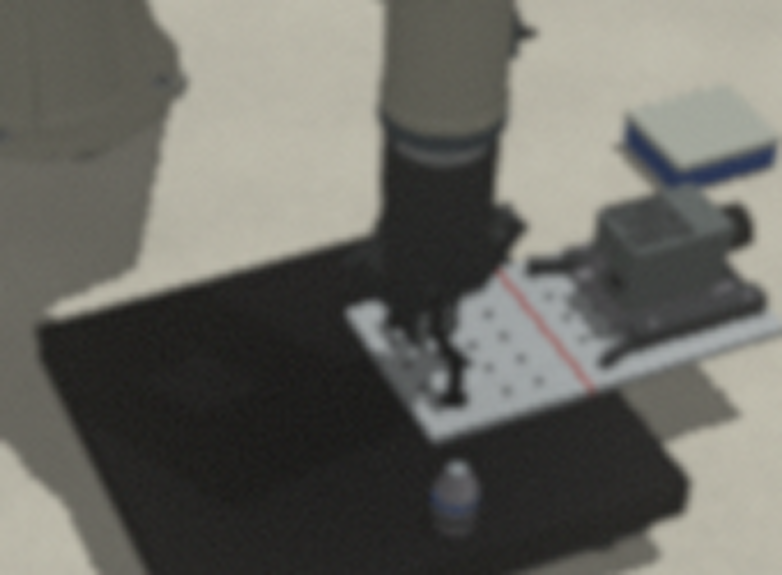

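View pics/mid_t.png

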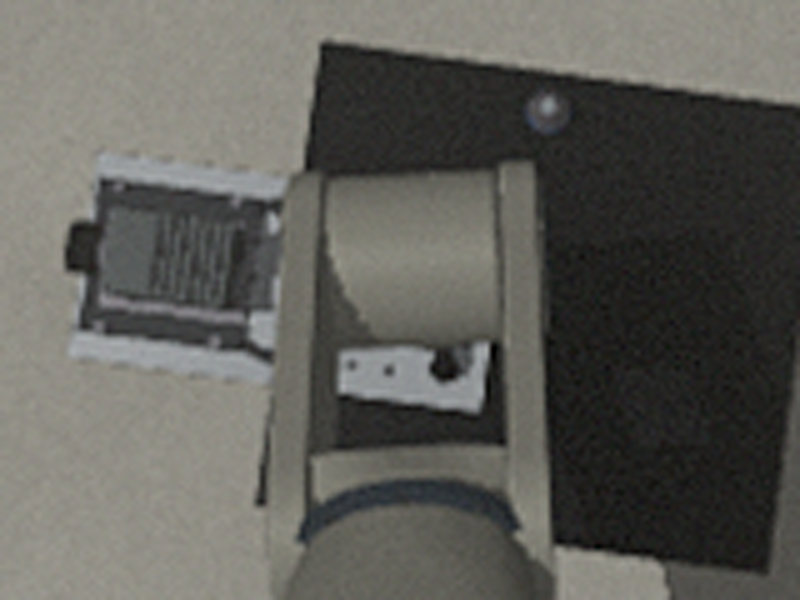

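Scene crop: the red line runs (500,272)-(592,388), the platform edge meets the board near (610,392). Top crop: nose edge (100,155)-(70,355). Next I measure the line and edge in both views.

```bash
cat > b4.py <<'E'
from h import *
import sys
ex,ey=e(82.5); E_=np.array([.5579,-.0282])+.175*ey
t=vision.read_camera("top"); s=vision.read_camera("scene")
f=s["frame"].astype(int); red=(f[:,:,0]-np.maximum(f[:,:,1],f[:,:,2])).clip(0); red[:, :340]=0; red[:,440:]=0; red[:150]=0; red[215:]=0
ys,xs=np.nonzero(red>25); w=red[ys,xs]
P=cast(s,np.c_[xs,ys],.078)[:,:2]; q=(P-E_)@np.c_[ex,ey]
p=np.polyfit(q[:,0],q[:,1],1,w=w); print("scene red: n",len(q),"y rel edge(top-cal) at x=-.008:",np.polyval(p,-.008),"slope deg",np.degrees(p[0]),"x",q[:,0].min(),q[:,0].max())
# platform edge in scene: dark->light transition along ey at lateral positions beyond the board
g=cv2.GaussianBlur(s["frame"],(3,3),0).max(2).astype(float)
for lx in (.09,.10,.11,.12,.13,.14,-.12,-.13,-.14):
    yy=np.arange(-.03,.03,.0005); pts=np.c_[E_+lx*ex+yy[:,None]*ey,np.full(len(yy),.07)]
    uv=proj(s,pts).astype(np.float32); v=cv2.remap(g.astype(np.float32),uv[:,:1],uv[:,1:],cv2.INTER_LINEAR).ravel()
    k=np.argmax(np.diff(v)); print("edge at x %.2f: %.4f"%(lx,yy[k]),int(v.min()),int(v.max()))
# top: nose edge
f=t["frame"].astype(int); m=((f[:,:,2]-f[:,:,0])>-3)&(f.max(2)>120)
save({"frame":np.repeat((m*255).astype(np.uint8)[:,:,None],3,2)},"nm",(200,140,360,260),5)
E
python3 b4.py
```

```text
scene red: n 33 y rel edge(top-cal) at x=-.008: -0.017851617002291095 slope deg 0.014470169944240767 x -0.06253798015213902 0.05417826035473053
edge at x 0.09: 0.0030 40 105
edge at x 0.10: 0.0050 40 105
edge at x 0.11: 0.0030 41 111
edge at x 0.12: 0.0015 42 166
edge at x 0.13: 0.0015 42 185
edge at x 0.14: 0.0025 43 183
edge at x -0.12: 0.0290 38 130
edge at x -0.13: 0.0290 39 88
edge at x -0.14: 0.0290 39 93
```

View pics/nm.png

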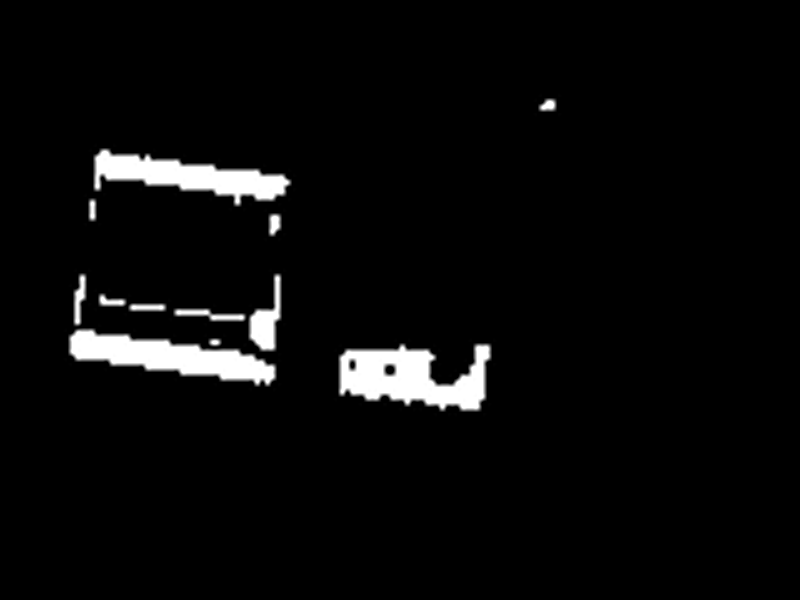

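```bash
cat > b5.py <<'E'
from h import *
ex,ey=e(82.5); E_=np.array([.5579,-.0282])+.175*ey
t=vision.read_camera("top")
f=t["frame"].astype(int); m=((f[:,:,2]-f[:,:,0])>-3)&(f.max(2)>120); m[:140]=0;m[225:]=0;m[:,:205]=0;m[:,302:]=0
ys,xs=np.nonzero(m); q=(cast(t,np.c_[xs,ys],.078)[:,:2]-E_)@np.c_[ex,ey]
r=cv2.minAreaRect((q*1000).astype(np.float32)); print(r,np.sort(cv2.boxPoints(r)[:,1]))
c=np.array([.5579,-.0282]); V=np.array(vision.read_camera("scene")["view"]); print("scene cam",-V[:3,:3].T@V[:3,3])
# platform edge, top view, half-level crossing
g=f.max(2).astype(np.float32)
for lx in (.09,.11,.13,.15,-.1,-.12):
    yy=np.arange(-.03,.03,.0005); uv=proj(t,np.c_[E_+lx*ex+yy[:,None]*ey,np.full(len(yy),.07)]).astype(np.float32)
    v=cv2.remap(g,uv[:,:1],uv[:,1:],cv2.INTER_LINEAR).ravel(); print(lx,yy[np.argmax(v>(v.min()+v.max())/2)],int(v.min()),int(v.max()))
E
python3 b5.py
```

```text
((-7.105690002441406, -0.7068023681640625), (140.6834259033203, 280.4291687011719), 0.16655689477920532) [-141.1253 -140.7163  139.3027  139.7117]
scene cam [ 1.3486 -0.5455  0.9684]
0.09 0.001500000000000029 36 148
0.11 0.00250000000000003 43 148
0.13 0.0020000000000000295 37 148
0.15 0.001500000000000029 38 152
-0.1 -0.023499999999999993 59 151
-0.12 -0.025499999999999995 61 148
```

Board is square within 0.2°. The gap reads 20.2 (scene) to 21-22 mm (top). I move 20 mm and then look closely.

```bash
cat > b6.py <<'E'
from h import *
import sys
step=float(sys.argv[1])
_,*f0=map(float,open("z.txt").read().split()); f0=np.array(f0)
z,hx,hy=map(float,open("z2.txt").read().split())
ex,ey=e(82.5); q=down(np.radians(82.5)); E_=np.array([.5579,-.0282])+.175*ey
n=max(1,int(abs(step)/.007))
H0=np.array([hx,hy])
for i in range(1,n+1):
    H=H0+ey*step*i/n; bot.servo_line([*H,z],q,velocity=.04); d=F(3)-f0
    print("F x %.1f y %.1f z %.1f"%(d[:2]@ex,d[:2]@ey,d[2]),"zc %.4f"%z)
    if d[2]<10: z-=.0002
    if d[2]>15: z+=.0002
open("z2.txt","w").write(f"{z} {H[0]} {H[1]}")
o=get_obs(); print(o["time_s"],o["position"],H)
s=vision.read_camera("scene");t=vision.read_camera("top")
k=sys.argv[2]
save(s,f"f{k}_s",(350,150,430,210),9); save(t,f"f{k}_t",(200,140,360,260),5)
f=s["frame"].astype(int); red=(f[:,:,0]-np.maximum(f[:,:,1],f[:,:,2])).clip(0); red[:, :340]=0; red[:,440:]=0; red[:150]=0; red[215:]=0
ys,xs=np.nonzero(red>25); qq=(cast(s,np.c_[xs,ys],.078)[:,:2]-E_)@np.c_[ex,ey]
p=np.polyfit(qq[:,0],qq[:,1],1,w=red[ys,xs]); print("scene red",len(qq),np.polyval(p,-.008),np.degrees(p[0]))
g=f.max(2).astype(np.float32)
for r,nm in((s,"s"),(t,"t")):
  g=r["frame"].max(2).astype(np.float32)
  for lx in (.09,.10,.11,.12,.13,.14,.15):
    yy=np.arange(-.02,.02,.0005); uv=proj(r,np.c_[E_+lx*ex+yy[:,None]*ey,np.full(len(yy),.07)]).astype(np.float32)
    v=cv2.remap(g,uv[:,:1],uv[:,1:],cv2.INTER_LINEAR).ravel(); print(nm,lx,yy[np.argmax(v>(v.min()+v.max())/2)],int(v.min()),int(v.max()),end="; ")
f=t["frame"].astype(int); m=((f[:,:,2]-f[:,:,0])>-3)&(f.max(2)>120); m[:140]=0;m[225:]=0;m[:,:195]=0;m[:,302:]=0
ys,xs=np.nonzero(m); qq=(cast(t,np.c_[xs,ys],.078)[:,:2]-E_)@np.c_[ex,ey]
print("\ntop board",cv2.minAreaRect((qq*1000).astype(np.float32)))
E
python3 b6.py .020 1
```

```text
F x -0.6 y -10.5 z 11.2 zc 0.1112
F x -0.2 y -11.1 z 12.4 zc 0.1112
33.45 [0.5618 0.0536 0.1126] [0.5608 0.0551]
scene red 32 0.0020589233977104816 0.10084015144367488
s 0.09 0.004000000000000021 40 105; s 0.1 0.0035000000000000205 40 106; s 0.11 0.0035000000000000205 41 106; s 0.12 0.004000000000000021 41 166; s 0.13 0.00300000000000002 42 185; s 0.14 0.0035000000000000205 42 184; s 0.15 0.00300000000000002 44 185; t 0.09 0.0015000000000000187 39 149; t 0.1 0.0010000000000000182 34 150; t 0.11 0.002000000000000019 37 149; t 0.12 0.0010000000000000182 34 148; t 0.13 0.002000000000000019 40 151; t 0.14 0.0010000000000000182 33 147; t 0.15 0.0015000000000000187 33 149; 
top board ((-7.235404968261719, 18.874061584472656), (280.1173095703125, 141.25315856933594), 89.99584197998047)
```

View pics/f1_s.png

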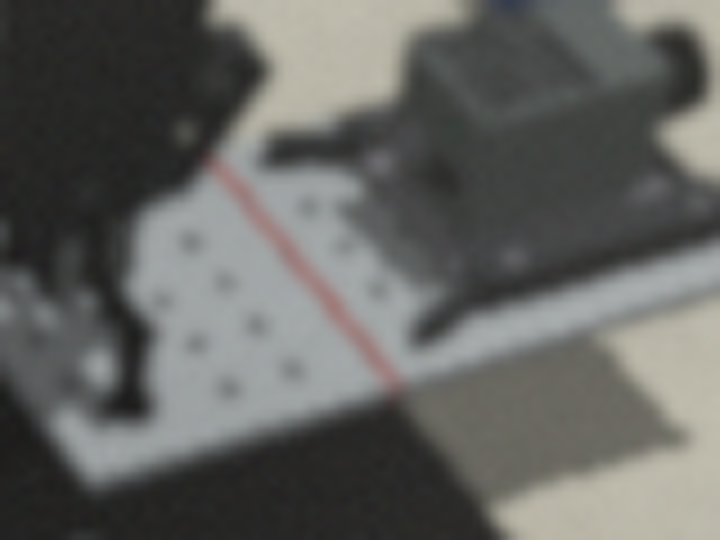

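View pics/f1_t.png

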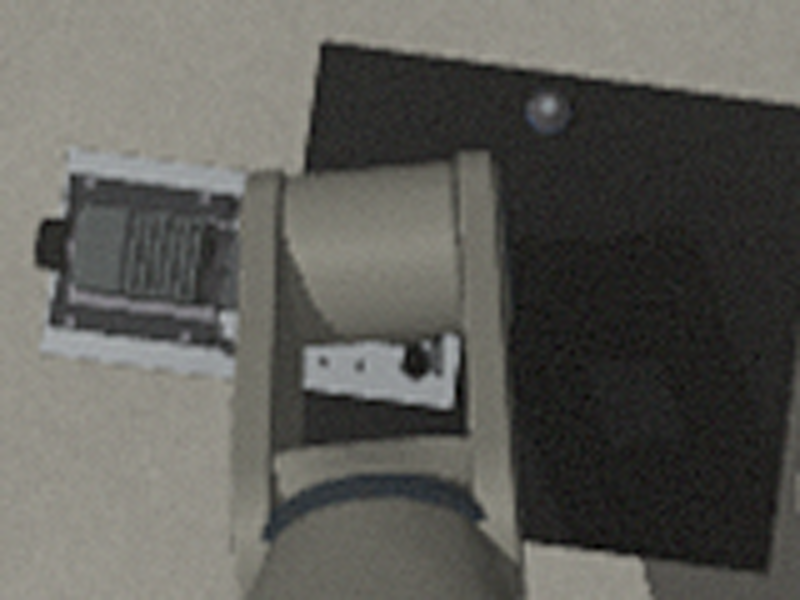

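Top and scene both put the red line still 1.4-2.5 mm short of the edge; in the scene crop the line ends at (400,388), the edge starts at (405,395). Advance 1.9 mm more.

```bash
python3 b6.py .0019 2
```

```text
F x -0.5 y -13.5 z 13.0 zc 0.1112
33.85 [0.562  0.0551 0.1126] [0.5611 0.057 ]
scene red 32 0.0033423451365618235 -0.04639273049233463
s 0.09 0.004000000000000021 41 106; s 0.1 0.0035000000000000205 41 105; s 0.11 0.0035000000000000205 41 104; s 0.12 0.004000000000000021 42 168; s 0.13 0.00300000000000002 42 186; s 0.14 0.0035000000000000205 44 185; s 0.15 0.00300000000000002 43 184; t 0.09 0.0015000000000000187 35 149; t 0.1 0.0010000000000000182 36 149; t 0.11 0.002000000000000019 39 147; t 0.12 0.0010000000000000182 37 147; t 0.13 0.002000000000000019 38 148; t 0.14 0.0015000000000000187 38 153; t 0.15 0.0015000000000000187 36 152; 
top board ((-7.3755035400390625, 19.94512176513672), (279.4908447265625, 140.70602416992188), 89.98085021972656)
```

View pics/f2_s.png

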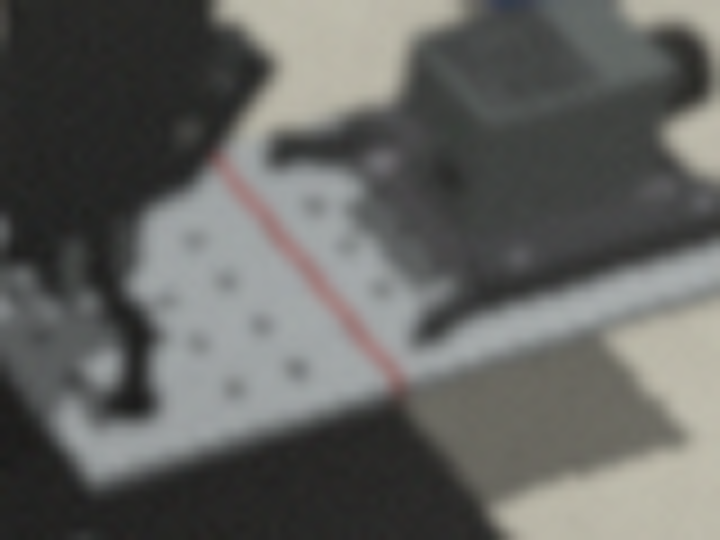

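Line and edge now agree to 0.1 mm (scene) and 1.4 mm (top). One last 0.6 mm, then a stability check.

```bash
python3 b6.py .0006 3; python3 - <<'E'
from h import *
bot.dwell(.8); o=get_obs(); print(o["time_s"],o["position"],o["wrist_force"],o["gripper_width"])
s=vision.read_camera("scene"); save(s,"fin",(200,80,480,320),2.4)
E
```

```text
F x 0.3 y -15.7 z 13.9 zc 0.1112
34.25 [0.5621 0.0554 0.1126] [0.5611 0.0576]
scene red 29 0.0038159798200438893 -0.038725026290242125
s 0.09 0.004000000000000021 41 105; s 0.1 0.0035000000000000205 41 105; s 0.11 0.0035000000000000205 42 106; s 0.12 0.004000000000000021 41 167; s 0.13 0.00300000000000002 43 185; s 0.14 0.0035000000000000205 43 184; s 0.15 0.00300000000000002 44 185; t 0.09 0.0015000000000000187 36 150; t 0.1 0.0015000000000000187 33 151; t 0.11 0.002000000000000019 39 150; t 0.12 0.0010000000000000182 37 147; t 0.13 0.002000000000000019 37 150; t 0.14 0.0010000000000000182 38 149; t 0.15 0.0015000000000000187 34 153; 
top board ((-7.432289123535156, 20.523536682128906), (140.62112426757812, 279.96270751953125), 0.26531028747558594)
35.15 [0.5621 0.0554 0.1126] [ -2.1045 -14.0794  14.3303] 0.009756995426636692
```

View pics/fin.png

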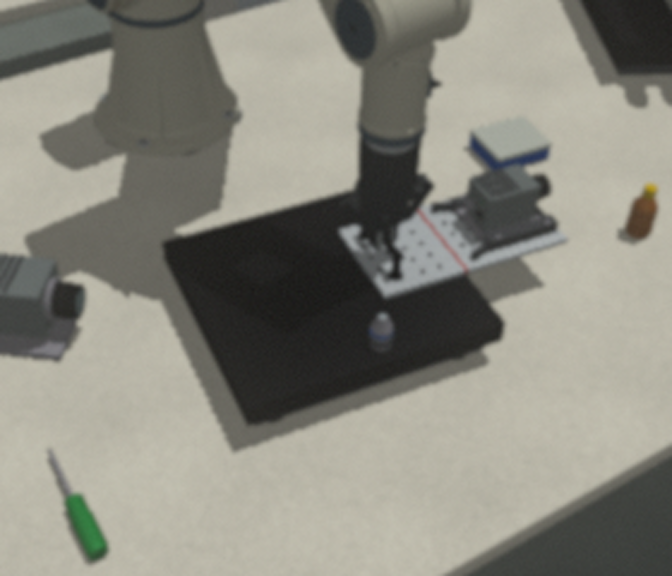

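Stable. One quick check that the camera is still home: the lens front relative to the board's nose.

```bash
python3 - <<'E'
from h import *
t=vision.read_camera("top"); s=vision.read_camera("scene"); save(t,"lens",(203,165,253,220),10)
ex,ey=e(82.5); E_=np.array([.5579,-.0282])+.175*ey
g=t["frame"].max(2).astype(np.uint8); m=(g<70); m[:, :200]=0; m[:,216]=0; m[:,217:]=0; m[:175]=0; m[:]&=True; m[205:]=0
c=big(m).reshape(-1,2); print(c.min(0),c.max(0)); q=(cast(t,c,.121)[:,:2]-E_)@np.c_[ex,ey]; print("lens max y rel edge",q[:,1].max(),"expected ~0.158 - (line short)", "x range",q[:,0].min(),q[:,0].max())
E
```

```text
[207 175] [215 204]
lens max y rel edge 0.16009060286280638 expected ~0.158 - (line short) x range -0.056652562001448914 0.03912147506229031
```

View pics/lens.png

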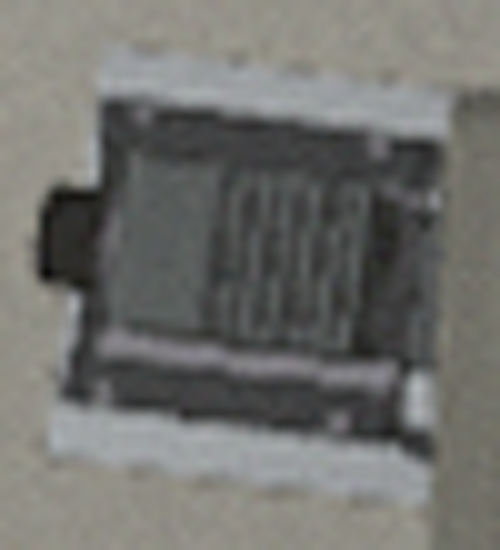

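The lens front is 160 mm past the edge (158-159 expected), so the camera is still home. Handing in.

```bash
python3 -c "
from h import *
print(hand_in(), get_obs()['time_s'])"
```

```text
the job is handed in; nothing more can be done
the job is handed in; nothing more can be done
```

I handed the job in with the camera fully home and the red line at the platform edge. The gripper was still holding the handle and pressing down about 14 N; the clock was at about 35 s of the 61.

- **Camera:** I slid the small camera (the one matching the given sizes) in until it met the end stop with about 5 N and the board began to follow. In the last picture the lens front measured 160 mm past the edge, against 158–159 mm expected.
- **Board:** It stayed flat throughout, with a steady handle height and 8–14 N of downward force. It ended within about 0.3° of square to the platform.
- **Red line:** The two views disagree slightly. The scene camera puts it about 0.3 mm past the edge, and the top camera about 0.9 mm short of it.
- **Driver disturbed:** The driver's tip was lying over the camera's foot, so lifting the camera shifted the driver about 15 mm. I picked it up and put it back; the pictures show it within about 1 pixel (roughly 3 mm) of where it started.
- **Other bystanders:** I touched nothing else. They look undisturbed in the pictures, though I did not measure them.

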